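# Lay the large type segment on the draining board

### The job

Take the larger of the two half-round brass type segments and set it down flat on the sloping wooden draining board, its straight edge square against the wooden cleat along the board's low edge and its round side uphill, so that it cannot slide off. Lower it in the gripper until it is down by the cleat and only then let go; do not drop it or leave it to slide down from higher up. Leave the smaller segment where it lies.

Things in the scene. Friction and masses are not known exactly. Their poses are not given: they have to be found in the camera images.
- segment: Larger brass type segment, 0.32 kg, loose, flat on the bench: half-round slotted comb, straight edge 100 mm, 50 mm deep, 8 mm thick, with an upright lug to grip. Origin: middle of the straight edge, underside. x from straight edge to round side, y along the edge, z up. Lug: block centred at x 23 mm, y 0; 34 mm along x, 18 mm wide along y, from z 8 mm up to 34 mm.
- slope: Draining board's sheet, fixed, slippery varnished pale wood, 260 mm wide, rising 18 degrees away from the robot. Origin: on the sheet at the middle of the cleat's uphill face, 30 mm above the bench. x up the slope (200 mm of sheet), y along the cleat, z square out of the sheet. Cleat: dark wood strip, 12 mm wide, 10 mm high, full width, at x -12 to 0 mm. Parts let go higher up slide down to it.
- small_segment: Smaller brass type segment, 0.13 kg, loose, same shape and axes: straight edge 68 mm, 34 mm deep, 7 mm thick, lug 22 by 12 mm with its top at 25 mm. Not to be moved.
Things that resemble listed ones, but are neither listed nor needed, are in the scene too. Leave any pink look-alike of the segment alone.

How it is judged:
On the way:
1. the larger segment is held in the gripper down at the cleat: its straight edge within 40 mm of the cleat and 25 mm of the sheet (x of segment in the frame of slope between -0.02 and 0.04 m and y of segment in the frame of slope between -0.09 and 0.09 m and z of segment in the frame of slope below 0.025 m and contact force between the fingers and segment above 0.5 N), for 0.1 s.
At the end, for the whole second after the job is handed in: The larger segment rests on the sheet, lug up, lying flat on it (within 6 mm and 7 degrees), straight edge towards the cleat and no more than 12 mm from it, square to it within 10 degrees, its middle within 80 mm of the middle of the board's width, at rest and let go (x of segment in the frame of slope between -0.004 and 0.012 m and y of segment in the frame of slope between -0.08 and 0.08 m and z of segment in the frame of slope between -0.004 and 0.006 m and angle between the z axis of segment and the z axis of slope, either way round below 0.12 rad and angle between the x axis of segment and the x axis of slope, either way round below 0.175 rad and linear speed of segment below 0.01 m/s and contact force between segment and slope above 0.5 N); the robot touches nothing.
It fails at once if the smaller segment is moved by more than 25 mm (distance of small_segment from where it was at the start of the episode above 0.025 m).
It also fails if it takes over 38 s, if anything falls off the work surface, if the arm or the gripper's body presses on something with over 40 N, if the wrist force passes 120 N, or if a joint passes its speed limit or range.

### The arm

A 6-joint arm with a two-finger parallel gripper is mounted at the origin on the work surface. World frame = base frame: x ahead of the robot, y to its left, z up, the work surface at z = 0. Lengths are in m, angles in rad, forces in N, time in s.
With the tool pointing down it reaches from about 0.3 to 0.775 m from the base axis. Payload 14.6 kg.
Tool frame: the origin (TCP) lies midway between the tips of the shut fingers; the grasp point (between the pads) lies 19 mm behind it (ctrl.grip_depth is the z of the grasp point in the tool frame, in m); z points along the fingers, y is the line along which they close (so a half turn about z gives the same grasp; the last joint's range is limited). The gripper opens to 94 mm and grips with 3 to 60 N. Pads are 16 mm wide; open, the fingers measure 119 mm over their backs; the gripper's body (75 mm by 177 mm) begins 78 mm behind the grasp point.
Start: joints at [-1.222, 0.3, 1.521, -0, 1.321, -0.067], TCP at [0.222, -0.503, 0.205] pointing down, gripper open.
Joint ranges: [-3.03, 3.03], [-0.79, 2.21], [0.23, 2.52], [-1.04, 4.18], [0, 3.07], [-2.55, 2.55]. Speed limits (rad/s): [2.22, 2.22, 2.57, 3.14, 3.14, 3.14].

### API

Orientations are given as [roll, pitch, yaw] about the fixed x, y, z axes, in that order (R = Rz(yaw) Ry(pitch) Rx(roll)).
In Python, from station import ctrl gives the robot as it stands. The module is installed in compiled form; this text tells all that it offers.
- The arm moves only by the tool carry_out, never from a script. Its argument "commands" is a list of rows, each a list of 3 entries, a list of its own where there are three numbers: the closure, from 0 (fully open) to 1 (shut), then the shift along the tool's x, y, z in mm, then the turn, a rotation vector about the tool's x, y, z in rad. In form: [[gripper, [tx, ty, tz], [wx, wy, wz]], ...]. A call has 1 to 10 rows; each row shifts and turns the commanded pose from where the row before left it, along the tool's axes as they then stand; what a row does not reach is not made up. A row lasts 1/8 s, in which the tool goes at most 62.5 mm and 10.7 degrees, less where a joint would pass 70% of its speed; a pose out of reach is approached as far as the arm can. A call with a gripper value outside its range is refused whole. The fingers move at their own pace and stop on an object; "squeeze" is the grip in N (left out, the last holds). Time passes only in rows, so rows that do not move let the fingers close. It gives the time, the measured TCP pose, the force, the opening and the grip force at its end, in the units of the state.
- ctrl.get_obs(): the state, without advancing time (a new reading comes with each control period).
- ctrl.camera(name): name is "scene" or "side" or "wrist"; returns a dict with "img" (384x512x3 uint8, blue, green, red), "camera_matrix" (3x3 intrinsics, pixels), "rvec" (rotation vector, rad) and "tvec" (3), from world to camera coordinates, as OpenCV has them. Camera axes: x right, y down, z forward; pixel columns grow to the right and rows downward; lengths in m; the calibration is good to about 2 mm. A picture is of the moment at which its call begins. There is no depth.
- ctrl.hand_in(): hands the job in; it is judged then, once.
Trained networks look in the newest picture that a camera, given by its name, has taken for a name from the list of things; names that differ only in an ending like _2 or _b are one class to them, and where a whole thing is asked for, a point or a joint stands for the part that bears it (a point fixed in the world has none). Each returns a list of dicts, best first, with "score" (0 to 1); they miss things now and then, are a little off and sometimes report something else, mostly with a low value. They report only what shows in the picture. A call takes as long as a camera call. They do not tell look-alikes from the thing itself.
- ctrl.outline_of(thing, camera): "region" (384x512 bool, what is visible of it).
- ctrl.place_of(thing, camera): "at" ([x, y, z] in m, in world coordinates, good to about 4 mm: a listed point, or the origin of a listed thing).
The state is a dict: "time_s": time; "qpos": joint angles; "joint_vel": joint speeds; "tau": joint torques, N m; "ee_pos": TCP position; "eef_rot": TCP orientation; "force": force on the tool from outside, world axes, zero at the start; "moment": the same for the moment, N m; "grip_width": finger opening in m; "grip_force": force on a finger pad.
Only numpy, scipy, OpenCV 4.12 (cv2) and the standard library are available. Lean on these libraries where they do the work, as an engineer would, in place of code of your own. Each camera call takes 0.05 s, during which the arm holds its last target. There are 200 camera calls.

## Working session

There is one attempt and no reset: what is moved stays moved. The work goes in short steps, Python scripts to look and compute and a tool call to move; the robot and the scene stay as the last step left them, time stands still between calls to the robot, and variables do not carry over. Pictures are saved under pics/ and viewed, at most 10 in all, crops included, and the job is handed in when it is done.

Besides the shell and the picture viewer there is one more tool, called after "Call:" by a JSON object that holds its "op" and its "data", one argument or row to a line. carry_out: Moves the arm, as the interface text tells. Its arguments: {"type":"object","properties":{"commands":{"type":"array","items":{"type":"array"}},"squeeze":{"type":"number"}},"required":["commands"]}

```bash
mkdir -p pics
cat > h.py <<'E'
import numpy as np, cv2
from station import ctrl
from scipy.spatial.transform import Rotation as R
def px(c,p):
    return cv2.projectPoints(np.float64(p).reshape(-1,3),c["rvec"],c["tvec"],c["camera_matrix"],None)[0].reshape(-1,2)
def ray(c,uv,z):
    Rm=cv2.Rodrigues(np.float64(c["rvec"]))[0]; o=-Rm.T@np.ravel(c["tvec"])
    uv=np.float64(uv).reshape(-1,2); d=np.c_[uv,np.ones(len(uv))]@np.linalg.inv(c["camera_matrix"]).T@Rm
    return o+d*((z-o[2])/d[:,2])[:,None]
E
python3 - <<'E'
from h import *
cs=[]
for n in("scene","side"):
    c=ctrl.camera(n); cs.append(c["img"])
    for t in("segment","small_segment","slope"):
        for d in ctrl.place_of(t,n): print(n,t,round(d["score"],2),np.round(d["at"],3),px(c,d["at"]).round())
        for d in ctrl.outline_of(t,n):
            y,x=np.nonzero(d["region"]); print("  outl",round(d["score"],2),len(x),x.mean().round(),y.mean().round())
    cv2.imwrite(f"pics/{n}.png",cv2.resize(c["img"],(800,600)))
E
```

```text
scene segment 0.77 [ 0.504 -0.106 -0.   ] [[230. 225.]]
scene segment 0.75 [ 0.438 -0.245 -0.   ] [[177. 204.]]
scene segment 0.74 [ 0.288 -0.346  0.   ] [[145. 160.]]
  outl 0.88 506 192.0 177.0
  outl 0.86 553 175.0 208.0
  outl 0.73 606 231.0 217.0
  outl 0.59 504 146.0 164.0
scene small_segment 0.52 [ 0.614 -0.291 -0.002] [[151. 266.]]
  outl 0.75 339 147.0 270.0
  outl 0.55 7567 344.0 244.0
side segment 0.81 [ 0.29  -0.352  0.004] [[315. 127.]]
side segment 0.69 [ 0.501 -0.106  0.003] [[234. 177.]]
side segment 0.65 [ 0.341 -0.222  0.002] [[294. 155.]]
side segment 0.53 [ 0.437 -0.245  0.002] [[264. 146.]]
  outl 0.95 393 291.0 156.0
  outl 0.67 394 239.0 178.0
  outl 0.62 314 258.0 143.0
  outl 0.54 333 310.0 128.0
side small_segment 0.43 [ 0.614 -0.29  -0.003] [[211. 130.]]
  outl 0.63 150 208.0 125.0
side slope 0.69 [0.505 0.175 0.025] [[207. 261.]]
  outl 0.87 9854 170.0 248.0
```

View pics/scene.png

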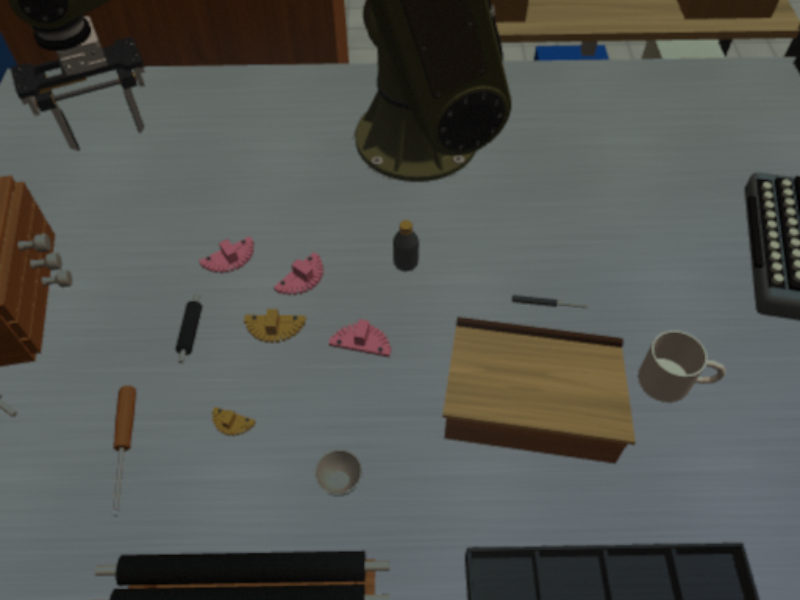

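Run:
```python
import cv2
a=cv2.imread("pics/scene.png")[200:480,170:430]
b=cv2.imread("pics/side.png")[150:350,280:530]
cv2.imwrite("pics/crop.png",cv2.hconcat([cv2.resize(a,(390,420)),cv2.resize(b,(405,420))]))
```

```text
(no output)
```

View pics/crop.png

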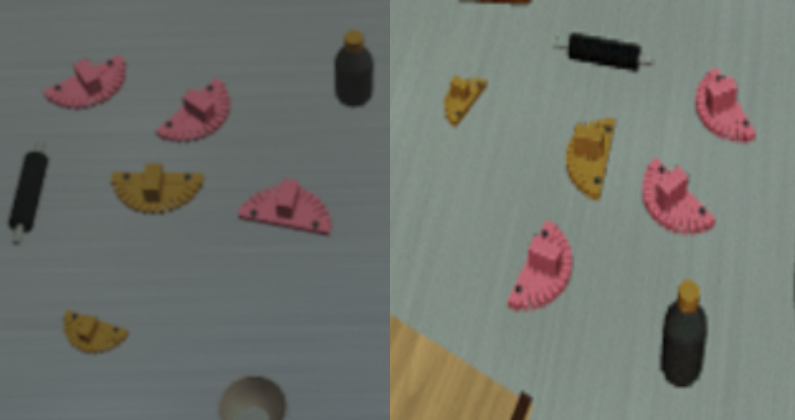

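The brass half-rounds are at (175,208) (larger) and (147,270) (smaller), in native scene pixels. The three at (146,164), (192,177) and (231,217) are pink look-alikes. The crop confirms the target is the brass one at (175,208), its straight edge facing the robot. Next I move above it and look from the wrist camera.

Run:
```python
from h import *
from scipy.optimize import least_squares
c=ctrl.camera("scene")
r=18*np.pi/180
P=np.float64([[-.012,-.13,.01],[-.012,.13,.01],[.2,-.13,0],[.2,.13,0]])
U=np.float64([[458,319],[622,340],[445,416],[634,440]])*.64
def w(p): return P@ (R.from_euler('ZY',[p[2],-r]).as_matrix()).T+[p[0],p[1],.03]
s=least_squares(lambda p:(px(c,w(p))-U).ravel(),[.5,.17,0]); print(s.x.round(4),s.fun.round(1))
o=ctrl.get_obs(); print(o["ee_pos"],o["eef_rot"],o["time_s"],ctrl.grip_depth)
M=R.from_euler('xyz',o["eef_rot"]); print(M.as_matrix().round(3))
# segment edge direction
d=[d for d in ctrl.outline_of("segment","scene")]
for e in d:
    y,x=np.nonzero(e["region"]); 
    if abs(x.mean()-175)<8 and abs(y.mean()-208)<8:
        i=[x.argmin(),x.argmax()]; print(ray(c,np.c_[x[i],y[i]],.006).round(3))
print(M.as_matrix().T@(np.array([.455,-.245,.205])-o["ee_pos"]))
```

```text
[ 0.5024  0.1767 -0.1695] [-0.8 -0.9  0.3 -1.3 -1.2 -0.1  1.6  1.5]
[ 0.22215153 -0.50313406  0.20545934] [3.14155450e+00 1.71128486e-05 4.15800962e-01] 0.75 -0.0188
[[ 0.915  0.404 -0.   ]
 [ 0.404 -0.915 -0.   ]
 [-0.     0.    -1.   ]]
[[ 0.438 -0.295  0.006]
 [ 0.44  -0.202  0.006]]
[ 0.31727441 -0.14208647  0.00044849]
```

Call:
{"op": "carry_out", "data": {
  "commands": [
    [0,[53,-24,0],[0,0,0]],
    [0,[53,-24,0],[0,0,0]],
    [0,[53,-24,0],[0,0,0]],
    [0,[53,-24,0],[0,0,0]],
    [0,[53,-24,0],[0,0,0]],
    [0,[53,-23,0],[0,0,0]],
    [0,[0,0,0],[0,0,0.145]],
    [0,[0,0,0],[0,0,0.145]],
    [0,[0,0,0],[0,0,0.145]],
    [0,[0,0,0],[0,0,0]]
  ],
  "squeeze": 25
}}

```text
time_s: 2.05
ee_pos: [0.4553, -0.2438, 0.2054]
eef_rot: [-3.142, 0.0, -0.018]
force: [-0.0, -0.2, 0.3]
grip_width: 0.0945
grip_force: 0.0
```

Run:
```python
from h import *
c=ctrl.camera("wrist")
o=ctrl.get_obs(); print(o["ee_pos"],o["eef_rot"],o["time_s"],o["force"])
for d in ctrl.place_of("segment","wrist"): print(d["score"],d["at"],px(c,d["at"]))
for e in ctrl.outline_of("segment","wrist"):
    y,x=np.nonzero(e["region"]); print(e["score"],len(x),x.mean(),y.mean())
im=c["img"].copy()
for p in px(c,[[.438,-.245+s*.05,.008] for s in(-1,0,1)]+[[.488,-.245,.008],[.461,-.245,.034]]): cv2.circle(im,tuple(int(v) for v in p),3,(255,0,0),1)
cv2.imwrite("pics/w1.png",im)
```

```text
[ 0.4552889  -0.24387716  0.20545214] [ 3.14158543e+00 -2.39993294e-05 -1.60709261e-02] 2.1 [-0.74046782 -0.31707236 -0.37585675]
0.91 [0.4387, -0.2487, 0.0026] [[259.79449116 185.02921718]]
0.81 [0.337, -0.2254, -0.0018] [[243.91238146 256.86952913]]
0.76 [0.4993, -0.1082, 0.0024] [[145.93307152 139.27739783]]
0.82 1996 230.02855711422845 246.2565130260521
0.73 2439 258.50963509635096 172.21853218532186
0.7 629 327.0524642289348 265.95548489666135
```

View pics/w1.png

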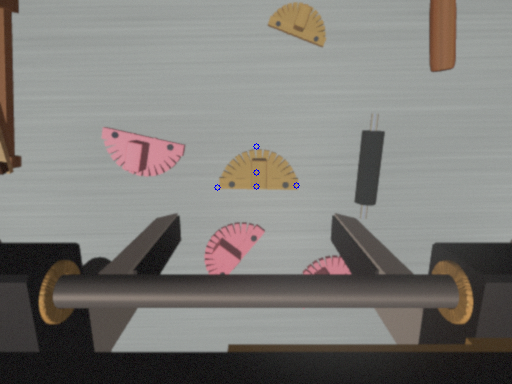

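The wrist view shows the larger brass segment at (258,172), with its edge level at row 188 and no neighbour in the fingers' way. I lower onto the lug.

Call:
{"op": "carry_out", "data": {
  "commands": [
    [0,[5,3.5,40],[0,0,0]],
    [0,[0,0,50],[0,0,0]],
    [0,[0,0,50],[0,0,0]],
    [0,[0,0,33],[0,0,0]],
    [0,[0,0,20],[0,0,0]],
    [0.7,[0,0,0],[0,0,0]],
    [1,[0,0,0],[0,0,0]],
    [1,[0,0,0],[0,0,0]],
    [1,[0,0,0],[0,0,0]],
    [1,[0,0,0],[0,0,0]]
  ],
  "squeeze": 25
}}

```text
time_s: 3.45
ee_pos: [0.4604, -0.2475, 0.0128]
eef_rot: [3.141, -0.0, -0.019]
force: [0.1, -0.1, -0.0]
grip_width: 0.0475
grip_force: 0.0
```

Call:
{"op": "carry_out", "data": {
  "commands": [
    [1,[0,0,0],[0,0,0]],
    [1,[0,0,0],[0,0,0]],
    [1,[0,0,0],[0,0,0]],
    [1,[0,0,0],[0,0,0]],
    [1,[0,0,0],[0,0,0]]
  ]
}}

```text
time_s: 4.08
ee_pos: [0.4602, -0.2475, 0.0124]
eef_rot: [-3.142, 0.0, -0.019]
force: [-0.7, -0.5, -1.0]
grip_width: 0.0178
grip_force: 25.0
```

Call:
{"op": "carry_out", "data": {
  "commands": [
    [1,[0,0,-30],[0,0,0]],
    [1,[0,0,-55],[0,0,0]],
    [1,[0,0,-55],[0,0,0]],
    [1,[0,-30,-50],[0,0,0]],
    [1,[0,-60,-30],[0,0,0]],
    [1,[0,-60,0],[0,0,0]],
    [1,[0,-60,0],[0,0,0]],
    [1,[0,-60,0],[0,0,0]],
    [1,[0,-60,0],[0,0,0]],
    [1,[0,-60,0],[0,0,0.05]]
  ]
}}

```text
time_s: 5.32
ee_pos: [0.4671, 0.1403, 0.2302]
eef_rot: [3.142, 0.0, -0.07]
force: [0.9, -0.9, -3.8]
grip_width: 0.0175
grip_force: 25.0
```

Call:
{"op": "carry_out", "data": {
  "commands": [
    [1,[0,-30,0],[0,0,0.05]],
    [1,[0,0,0],[0,0,0.05]],
    [1,[0,0,0],[0,0,0]],
    [1,[0,0,0],[0,0,0]]
  ]
}}

```text
time_s: 5.82
ee_pos: [0.4697, 0.168, 0.2303]
eef_rot: [3.141, 0.0, -0.169]
force: [-0.1, 1.0, -2.7]
grip_width: 0.018
grip_force: 25.0
```

Run:
```python
from h import *
c=ctrl.camera("wrist")
o=ctrl.get_obs(); print(o["ee_pos"],o["eef_rot"],o["time_s"],o["force"],o["grip_width"],o["grip_force"])
for n in("wrist","side"):
    if n=="side": s=ctrl.camera("side")
    for d in ctrl.place_of("slope",n): print(n,d["score"],d["at"])
r=18*np.pi/180
P=np.float64([[-.012,-.13,.01],[-.012,.13,.01],[0,-.13,.01],[0,.13,.01],[.2,-.13,0],[.2,.13,0],[0,0,0]])
W=P@R.from_euler('ZY',[-.1695,-r]).as_matrix().T+[.5024,.1767,.03]
im=[]
for k in(c,s):
    a=k["img"].copy()
    for p in px(k,W): cv2.circle(a,tuple(int(round(v)) for v in p),2,(255,0,0),-1)
    im.append(a)
cv2.imwrite("pics/w2.png",cv2.resize(im[0],(800,600)));cv2.imwrite("pics/s2.png",cv2.resize(im[1][150:342,40:296],(800,600)))
```

```text
[0.46970375 0.1679202  0.23033241] [ 3.14154986e+00  1.62574479e-04 -1.68909408e-01] 5.875 [ 0.66800774 -0.31080061 -2.55541889] 0.018124580699826896 24.97754842042923
side 0.7 [0.5043, 0.1775, 0.0266]
```

View pics/w2.png

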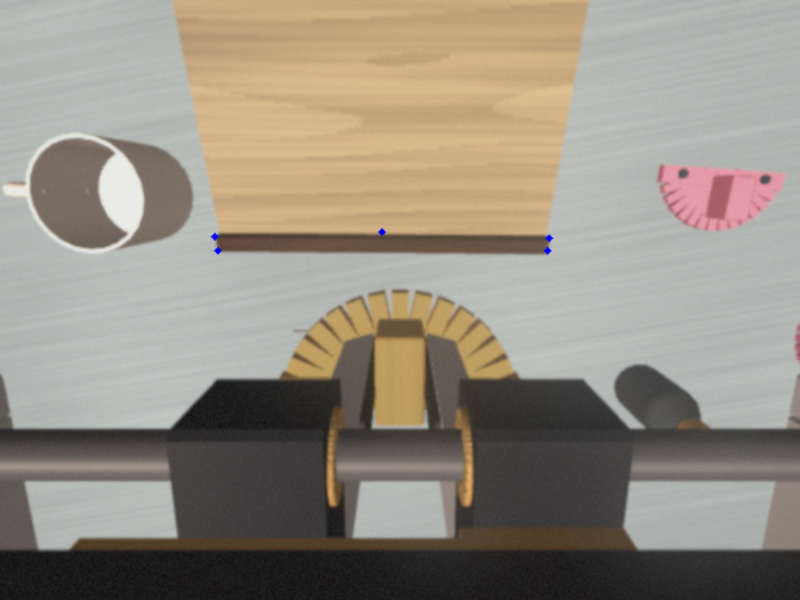

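View pics/s2.png

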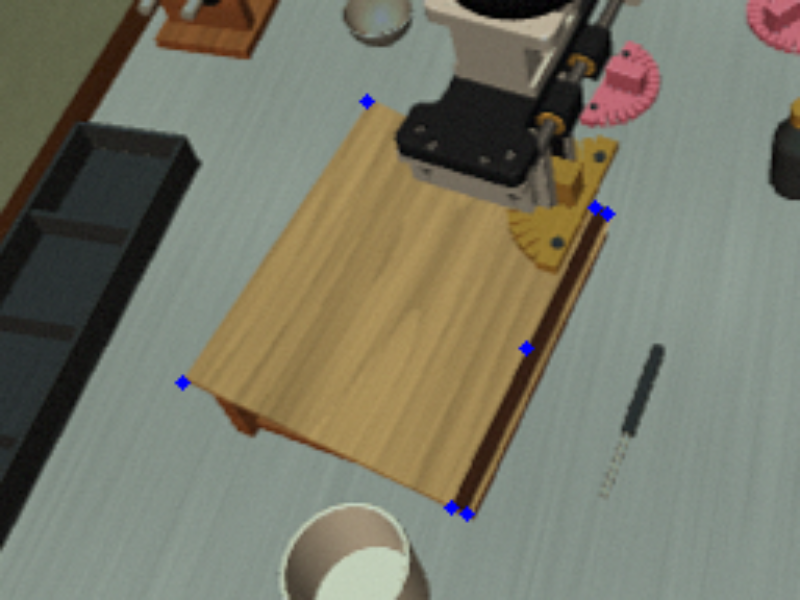

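The projected model dots match the board in both views to within about 2 mm. The cleat runs at wrist rows 237–250, and the segment sits square in the gripper, centred on column 400. I tilt to the slope next.

Call:
{"op": "carry_out", "data": {
  "commands": [
    [1,[0,0,0],[0,0.157,0]],
    [1,[0,0,0],[0,0.157,0]],
    [1,[0,0,0],[0,0,0]],
    [1,[0,0,0],[0,0,0]]
  ]
}}

```text
time_s: 6.52
ee_pos: [0.47, 0.1683, 0.2308]
eef_rot: [-3.141, -0.312, -0.169]
force: [0.2, 0.3, -2.7]
grip_width: 0.0177
grip_force: 25.0
```

```bash
cat >> h.py <<'E'
S=R.from_euler('ZY',[-.1695,-np.pi/10]).as_matrix(); O=np.array([.5024,.1767,.03])
def rep():
    o=ctrl.get_obs(); M=R.from_euler('xyz',o["eef_rot"]).as_matrix()
    print("TCP in slope mm",((o["ee_pos"]-O)@S*1000).round(1)); print((S.T@M).round(3),o["grip_force"],o["force"],o["time_s"])
E
python3 -c "
from h import *
rep()"
```

```text
TCP in slope mm [ 33.  -13.8 200.4]
[[ 1.     0.    -0.002]
 [ 0.    -1.     0.   ]
 [-0.002 -0.    -1.   ]] 24.977555572986603 [ 0.18927925  0.34521837 -2.72054751] 6.525
```

Call:
{"op": "carry_out", "data": {
  "commands": [
    [1,[0,-7,40],[0,0,0]],
    [1,[0,-7,50],[0,0,0]],
    [1,[0,0,40],[0,0,0]],
    [1,[0,0,25],[0,0,0]],
    [1,[0,0,18],[0,0,0]],
    [1,[0,0,0],[0,0,0]],
    [1,[0,0,0],[0,0,0]]
  ]
}}

```text
time_s: 7.4
ee_pos: [0.5252, 0.1732, 0.0668]
eef_rot: [-3.141, -0.315, -0.17]
force: [0.7, 0.4, -1.9]
grip_width: 0.0178
grip_force: 25.0
```

Run:
```python
from h import *
rep()
s=ctrl.camera("side")
a=s["img"].copy()
cv2.imwrite("pics/s3.png",cv2.resize(a[190:310,140:300],(800,600),interpolation=cv2.INTER_CUBIC))
```

```text
TCP in slope mm [33.3  0.4 27.8]
[[ 1.    -0.     0.001]
 [-0.    -1.     0.   ]
 [ 0.001 -0.    -1.   ]] 24.977627992630005 [ 0.72530473  0.35221602 -1.93770881] 7.4
```

View pics/s3.png

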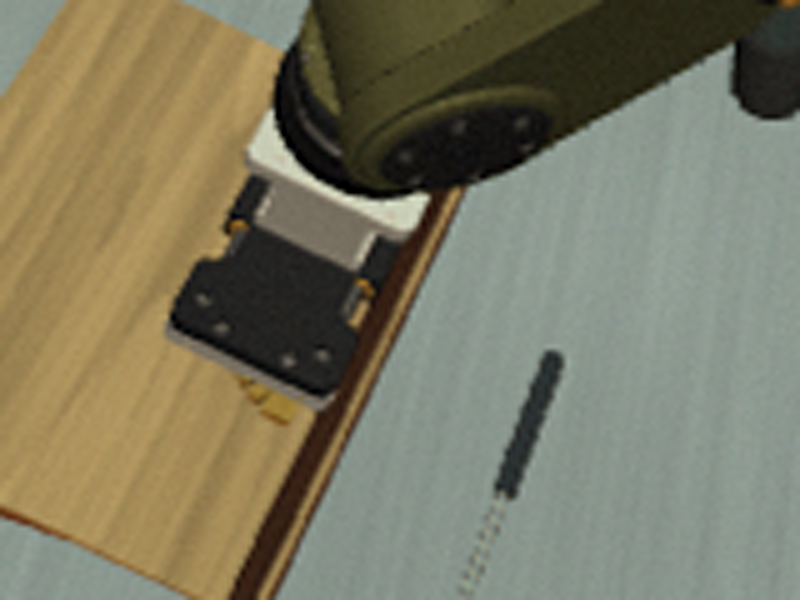

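The corner of the segment shows at about (285,420) in the crop, just uphill of the dark cleat, as planned. I lower it the rest of the way in small steps.

Call:
{"op": "carry_out", "data": {
  "commands": [
    [1,[0,0,6],[0,0,0]],
    [1,[0,0,5],[0,0,0]],
    [1,[0,0,1],[0,0,0]],
    [1,[0,0,1],[0,0,0]],
    [1,[0,0,0],[0,0,0]],
    [1,[0,0,0],[0,0,0]]
  ]
}}

```text
time_s: 8.2
ee_pos: [0.5287, 0.1724, 0.0536]
eef_rot: [-3.142, -0.314, -0.169]
force: [-0.8, -0.4, -3.5]
grip_width: 0.018
grip_force: 25.0
```

Call:
{"op": "carry_out", "data": {
  "commands": [
    [1,[0,0,1],[0,0,0]],
    [1,[0,0,0],[0,0,0]],
    [1,[0,0,0],[0,0,0]]
  ]
}}

```text
time_s: 8.57
ee_pos: [0.529, 0.1724, 0.0525]
eef_rot: [3.142, -0.314, -0.169]
force: [0.4, -0.4, -2.7]
grip_width: 0.0183
grip_force: 25.0
```

Call:
{"op": "carry_out", "data": {
  "commands": [
    [1,[0,0,1],[0,0,0]],
    [1,[0,0,0],[0,0,0]],
    [1,[0,0,0],[0,0,0]]
  ]
}}

```text
time_s: 8.95
ee_pos: [0.5293, 0.1724, 0.0523]
eef_rot: [-3.142, -0.314, -0.169]
force: [-8.2, -0.1, 9.4]
grip_width: 0.0178
grip_force: 25.0
```

Contact with the sheet. I ease off slightly and slide the segment down to the cleat.

Call:
{"op": "carry_out", "data": {
  "commands": [
    [1,[-1,0,-0.6],[0,0,0]],
    [1,[-3,0,0],[0,0,0]],
    [1,[-2,0,0],[0,0,0]],
    [1,[-1,0,0],[0,0,0]],
    [1,[0,0,0],[0,0,0]]
  ]
}}

```text
time_s: 9.57
ee_pos: [0.5226, 0.1736, 0.0501]
eef_rot: [-3.141, -0.314, -0.169]
force: [-1.3, 1.2, 3.8]
grip_width: 0.0179
grip_force: 25.0
```

Call:
{"op": "carry_out", "data": {
  "commands": [
    [1,[-1,0,0],[0,0,0]],
    [1,[-1,0,0],[0,0,0]],
    [1,[0,0,0],[0,0,0]]
  ]
}}

```text
time_s: 9.95
ee_pos: [0.521, 0.1738, 0.0496]
eef_rot: [-3.141, -0.315, -0.169]
force: [2.4, -1.0, 3.1]
grip_width: 0.0179
grip_force: 25.0
```

```bash
python3 -c "
from h import *
rep()"
```

```text
TCP in slope mm [24.   0.2 12.8]
[[ 1.     0.     0.001]
 [ 0.    -1.     0.   ]
 [ 0.001 -0.    -1.   ]] 24.984337985515594 [ 2.38944891 -0.95583157  3.11410551] 9.95
```

Call:
{"op": "carry_out", "data": {
  "commands": [
    [0.8,[0,0,0],[0,0,0]],
    [0.6,[0,0,0],[0,0,0]],
    [0.5,[0,0,0],[0,0,0]],
    [0.4,[0,0,0],[0,0,0]],
    [0.4,[0,0,0],[0,0,0]],
    [0.4,[0,0,-10],[0,0,0]],
    [0.4,[0,0,-30],[0,0,0]],
    [0.4,[0,0,-50],[0,0,0]],
    [0.4,[0,0,-50],[0,0,0]],
    [0.4,[0,0,0],[0,0,0]]
  ]
}}

```text
time_s: 11.2
ee_pos: [0.4786, 0.1819, 0.1868]
eef_rot: [-3.138, -0.32, -0.17]
force: [-0.6, -0.7, -0.0]
grip_width: 0.0568
grip_force: 0.0
```

Run:
```python
from h import *
rep()
c=ctrl.camera("wrist"); a=c["img"].copy()
for d in ctrl.place_of("segment","wrist"): print(d["score"],(d["at"]-O)@S)
cv2.imwrite("pics/w4.png",a)
```

```text
TCP in slope mm [ 25.3   1.1 156.6]
[[ 1.    -0.     0.006]
 [-0.    -1.     0.004]
 [ 0.006 -0.004 -1.   ]] 0.0 [-0.58659179 -0.66339243 -0.01915825] 11.2
0.69 [ 0.03418918 -0.28118828 -0.04328348]
0.68 [ 0.00392115  0.00080706 -0.00127406]
```

View pics/w4.png

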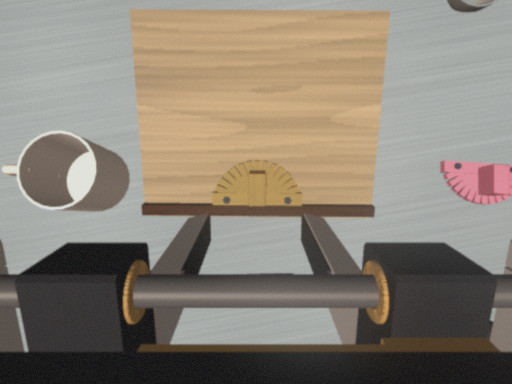

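The segment lies flat on the sheet, its straight edge square against the cleat (row 205, columns 212–302), and the gripper is well clear. I hand in.

```bash
python3 -c "
from station import ctrl
print(ctrl.hand_in())"
```

```text
the job is handed in; nothing more can be done
None
```

The larger brass segment lies flat on the draining board with its straight edge square against the cleat, released only once it was down there; the smaller segment was left alone, and the job is handed in (no verdict was returned).

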